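Hang the fittings caddy on the anti-lift peg

TASK

Hang the fittings caddy by its eye on the stand's peg: feed the eye over the peg so that it lifts the gravity flap, push it fully home against the collar and let it down on the peg, so that the flap drops shut behind the eye. Still holding the caddy, tug it straight back along the peg with about 8 N to make sure that the flap holds, then let go and leave it hanging there. Use a gentle hand, never more than 25 N on the stand, and leave the bottle, the film roll and the beaker where they stand.

Things in the scene. Friction and masses are not known exactly. Their poses are not given: they have to be found in the camera images.
- caddy: Fittings caddy of sheet metal, loose, about 0.23 kg: tray 110 (x) x 90 (y) x 35 mm high, 3 mm walls, a round filter box and nuts in it. Origin: centre of the tray's underside; z up. Its +x side is a 4 mm back plate (x = 55 to 59 mm; 90 mm wide up to z = 45 mm, then a 22 mm wide neck) that ends in the eye. A bar 8 mm thick runs along x at z = 72 mm from the neck to the front.
- caddy_eye (a point): Centre of the caddy's eye, at [57, 0, 105] mm in the caddy's frame: a flat ring, bore 16 mm, outside diameter 30 mm, 4 mm thick, bore axis along the caddy's x. The ring's top is 15 mm above this point. Hung on the peg, this point is 3 mm below the peg's axis.
- caddy_grip (a point): Centre of the black grip on the caddy's bar, at [-27, 0, 72] mm in the caddy's frame: a block 44 mm long (x), 14 mm wide (y; take it across this), 18 mm high (z). The tray walls end 37 mm below it.
- stand: Fixed stand: foot 130 (x = -70 to 60 mm) x 150 x 12 mm, upright 40 mm wide, 278 mm high at x = 18 to 38 mm; a carriage clamped on it bears the peg, level, 10 mm thick, along -x at y = 0. Origin on the worktop below the peg's root at the carriage plate's face. The peg's axis is 183 to 227 mm above the worktop: this height is NOT measured, find it by touch or sight. The carriage does not slip.
- below_peg_end (a point): Point on the foot's top (12 mm above the worktop) straight below the peg's free, flat end, at x = -55 mm, y = 0 in the stand's frame. The axes are those of the stand.
- below_home (a point): Point on the foot's top straight below the eye's centre when the eye is home, touching the black collar (22 mm diameter, ends at x = -14 mm) round the peg's root: x = -16 mm, y = 0 in the stand's frame. Behind the shut flap the eye's centre can move from x = -16 to about -23 mm. Two rubber bumpers, 13 mm proud of the plate's face, 75 mm below the peg's axis, bear the caddy's back plate.
- keeper (a joint): Angle of the free steel gravity flap (30 mm wide, 70 g), hinged 10 mm behind the plate, 13 mm above the peg axis. 0: shut, its nose (inner face at x = -26 mm) on the peg; grows when lifted, to 1.2. Its front ramp rises 33 deg from the peg's top at x = -29 mm to 18 mm above the axis at x = -50 mm: an eye pushed in lifts it to 0.2 with 2 to 5 N. Roof 14 mm above the axis.
- bottle: Bystander: amber bottle, 48 mm diameter, 89 mm high, loose, right of the stand (its -y side); origin at the centre of its underside.
- film: Bystander: white roll of sealing film, 57 mm diameter, 50 mm high, loose, right of the stand and in front of the bottle; origin at the centre of its underside.
- beaker: Bystander: low glass beaker, 66 mm diameter, 71 mm high, loose, left of the stand (its +y side); origin at the centre of its underside.

How it is judged:
On the way, in this order (a step that is already met when the one before it is completed fails the run):
1. the eye is pushed home on the peg, within 2.5 mm of the collar, with the flap shut behind it (x of caddy_eye in the frame of stand between -0.0185 and -0.013 m and height (world z) of caddy_eye above 0.17 m and value of joint keeper below 0.08 rad), for 0.1 s.
2. the held caddy is tugged back against the shut flap with more than 4 N (x of caddy_eye in the frame of stand between -0.0275 and -0.0205 m and value of joint keeper below 0.08 rad and contact force between caddy and stand above 4 N and contact force between the fingers and caddy above 5 N), for 0.1 s.
At the end, for the whole second after the job is handed in: the released caddy hangs at rest (under 0.02 m/s) on the peg: eye between collar and flap (centre 13 to 27.5 mm in front of the plate's face, within 8 mm sideways, over 170 mm above the worktop), flap shut (under 0.08 rad), caddy upright within 10 degrees and along the peg within 11 degrees (x of caddy_eye in the frame of stand between -0.0275 and -0.013 m and y of caddy_eye in the frame of stand between -0.008 and 0.008 m and height (world z) of caddy_eye above 0.17 m and value of joint keeper below 0.08 rad and angle between caddy's own z axis and vertical below 0.17 rad and angle between the x axis of caddy and the x axis of stand, either way round below 0.2 rad and linear speed of caddy below 0.02 m/s); the robot touches nothing.
It fails at once if the robot presses or pulls the stand with more than 25 N, through the held caddy or with its hand ((contact force between caddy and stand above 25 N and contact force between the fingers and caddy above 1 N) or contact force between any of the fingers, the arm and stand above 25 N).
It fails at once if the bottle, the film roll or the beaker is moved by more than 15 mm (distance of any of bottle, film, beaker from where it was at the start of the episode above 0.015 m).
It also fails if it takes over 58 s, if anything falls off the work surface, if the arm or the gripper's body presses on something with over 40 N, if the wrist force passes 120 N, or if a joint passes its speed limit or range.

ROBOT

A 7-joint arm with a two-finger parallel gripper is mounted at the origin on a cart in front of the work surface, level with it; the furniture and walls round the work are solid. World frame = base frame: x ahead of the robot, y to its left, z up, the work surface at z = 0. Lengths are in m, angles in rad, forces in N, time in s.
With the tool pointing down it reaches from about 0.4 to 0.85 m from the base axis. Payload 10.4 kg.
Tool frame: the origin (TCP) lies midway between the tips of the shut fingers; the grasp point (between the pads) lies 19 mm behind it; z points along the fingers, x is the direction in which the jaws open and shut, and the axes are right-handed (so a half turn about z gives the same grasp; the last joint's range is limited). The gripper opens to 85 mm and grips with 20 to 120 N. Pads are 22 mm wide; open, the fingers measure 114 mm over their backs; the gripper's body (76 mm by 85 mm) begins 54 mm behind the grasp point. The pads swing forward as they close: fully open they stand 13 mm farther back than shut.
Start: joints at [-1.18, 0.332, -0.065, 1.46, 0.022, 1.35, -0.088], TCP at [0.251, 0.572, 0.231] pointing down, gripper open.
Joint ranges: [-2.6, 2.6], [-0.5, 2.12], [-1.47, 1.34], [0.16, 2.42], [-1.27, 4.41], [0.06, 2.06], [-2.6, 2.6]. Speed limits (rad/s): [2.22, 2.22, 2.79, 2.79, 3.14, 3.14, 3.14].

INTERFACE

Orientations are given as a unit quaternion [x, y, z, w].
In Python, from workcell import monitor, eyes, ticket, models gives the robot as it stands.
- The arm moves only by the tool servo_tool, never from a script. Its argument "motion" is a list of rows, each a list of 7 numbers: the opening, from 0 (shut) to 1 (fully open), then the shift along the tool's x, y, z in m, then the turn, a rotation vector about the tool's x, y, z in degrees. In form: [[fingers, tx, ty, tz, rx, ry, rz], ...]. A call has 1 to 20 rows; each row is the pose to reach, as a shift and turn from the pose commanded when the call began, along the tool's axes at that moment; what a row does not reach only later rows make up. A row lasts 1/8 s, in which the tool goes at most 62.5 mm and 10.7 degrees, less where a joint would pass 70% of its speed; a pose out of reach is approached as far as the arm can. A call with a gripper value outside its range is refused whole. The fingers move at their own pace and stop on an object; "grip_force" is the grip in N (left out, the last holds). Time passes only in rows, so rows that repeat a pose let the fingers close. It gives the time, the measured TCP pose, the force and the opening at its end, in the units of the state.
- monitor.get_obs(): the state, without advancing time (a new reading comes with each control period).
- eyes.camera(name): name is "scene" or "top" or "wrist"; returns (picture, depth): 480x640x3 uint8, blue, green, red; 480x640 float32, m along the optical axis (not along the pixel's ray), 0 where there is no reading.
- eyes.camera_info(name): a dict with "intrinsics" (3x3 intrinsics, pixels), "extrinsics" (4x4, takes a point from world to camera coordinates); the wrist camera has in their place "tool_from_camera" (4x4, takes a point from camera to tool coordinates, whose origin is the TCP and whose axes are the tool frame's). Camera axes: x right, y down, z forward; pixel columns grow to the right and rows downward; lengths in m; the calibration is good to about 2 mm. The wrist camera is an equidistant fisheye: a pixel r from the principal point sees the ray r / f radians off the axis. A picture is of the moment at which its call begins: read the wrist's pose just before it. camera_info takes no time and is no camera call.
- ticket.hand_in(): hands the job in, once; it reports no verdict.
Trained networks look in the newest picture that a camera, given by its name, has taken for a name from the list of things; names that differ only in an ending like _2 or _b are one class to them, and where a whole thing is asked for, a point or a joint stands for the part that bears it (a point fixed in the world has none). Each returns a list of dicts, best first, with "confidence" (0 to 1); they miss things now and then, are a little off and sometimes report something else, mostly with a low value. They report only what shows in the picture. A call takes as long as a camera call.
- models.boxes_of(camera, thing): "point" ([x, y, z] in m, in the coordinates of the camera as it stood for that picture, good to about 4 mm: the middle of the surface that is visible of it).
The state is a dict: "clock": time; "joint_pos": joint angles; "joint_velocities": joint speeds; "tau": joint torques, N m; "position": TCP position; "ee_rot": TCP orientation; "ft_force": force on the tool from outside, world axes, zero at the start; "torque": the same for the moment, N m; "grip_width": opening from 0.0 (shut) to 1.0 (fully open).
Only numpy, scipy, OpenCV 4.12 (cv2) and the standard library are available. Lean on these libraries where they do the work, as an engineer would, in place of code of your own. Each camera call takes 0.05 s, during which the arm holds its last target. There are 200 camera calls.

## Working session

There is one attempt and no reset: what is moved stays moved. The work goes in short steps, Python scripts to look and compute and a tool call to move; the robot and the scene stay as the last step left them, time stands still between calls to the robot, and variables do not carry over. Pictures are saved under pics/ and viewed, about 8 in all and at most 12, crops included, and the job is handed in when it is done.

Besides the shell and the picture viewer there is one more tool, called after "Request:" by a JSON object that holds its "api" and its "payload". servo_tool: Moves the arm, as the interface text tells. Its arguments: {"type":"object","properties":{"motion":{"type":"array"},"grip_force":{"type":"number"}},"required":["motion"]}

```bash
ls; mkdir -p pics
cat > h.py <<'E'
import numpy as np, cv2
from scipy.spatial.transform import Rotation as R
from workcell import monitor, eyes, ticket, models
def cloud(name):
    im,d=eyes.camera(name); i=eyes.camera_info(name)
    K=np.array(i["intrinsics"]);T=np.linalg.inv(np.array(i["extrinsics"]))
    v,u=np.mgrid[:480,:640]
    P=np.stack([(u-K[0,2])/K[0,0]*d,(v-K[1,2])/K[1,1]*d,d],-1)@T[:3,:3].T+T[:3,3]
    P[d<=0]=np.nan
    return im,P
def w(name,p):
    T=np.linalg.inv(np.array(eyes.camera_info(name)["extrinsics"]));return T[:3,:3]@np.array(p)+T[:3,3]
E
python3 - <<'E'
from h import *
np.set_printoptions(precision=4,suppress=True)
o=monitor.get_obs();print(o)
for c in ("scene","top"):
    im,P=cloud(c);cv2.imwrite(f"pics/{c}0.png",im);np.save(f"{c}.npy",P)
    for t in ("caddy","caddy_grip","caddy_eye","stand","keeper","bottle","film","beaker"):
        for b in models.boxes_of(c,t)[:2]:print(c,t,round(b["confidence"],2),w(c,b["point"]))
    print(np.linalg.inv(eyes.camera_info(c)["extrinsics"]))
E
```

```text
pics
{'clock': 0.0, 'joint_pos': array([-1.1796,  0.3329, -0.0647,  1.4609,  0.0216,  1.3499, -0.0885]), 'joint_velocities': array([ 0.0009,  0.    ,  0.0005, -0.0009, -0.0011,  0.0024,  0.0002]), 'tau': array([ -0.0005, -62.5437,   0.0494, -39.1627,   0.0164,   0.0096,
         0.    ]), 'position': array([0.2512, 0.5719, 0.2305]), 'ee_rot': array([ 0.8373,  0.5467, -0.0006,  0.0004]), 'ft_force': array([ 0.3364, -0.8231, -0.3959]), 'torque': array([-0.0373, -0.017 ,  0.0095]), 'grip_width': 1.0011183167950226}
scene caddy 0.88 [ 0.4403 -0.281   0.0289]
scene caddy 0.65 [0.6426 0.0276 0.0182]
scene caddy_grip 0.6 [ 0.4383 -0.2828  0.0221]
scene caddy_eye 0.56 [ 0.4377 -0.2826  0.0303]
scene caddy_eye 0.24 [ 0.6161 -0.1319  0.0481]
scene stand 0.63 [0.6359 0.0244 0.0189]
scene keeper 0.82 [0.6168 0.0341 0.2257]
scene bottle 0.94 [ 0.6726 -0.097   0.0581]
scene bottle 0.44 [0.5928 0.1801 0.0464]
scene film 0.76 [ 0.6126 -0.1296  0.0496]
scene beaker 0.89 [0.5903 0.1783 0.0482]
[[ 0.9228 -0.2468  0.2959  0.2698]
 [-0.3849 -0.6234  0.6806 -0.6661]
 [ 0.0165 -0.742  -0.6702  0.8381]
 [ 0.      0.      0.      1.    ]]
top caddy 0.57 [ 0.4452 -0.274   0.0267]
top caddy_grip 0.84 [ 0.4452 -0.2718  0.0241]
top caddy_eye 0.95 [ 0.4462 -0.2738  0.0263]
top stand 0.98 [0.6246 0.0397 0.0116]
top keeper 0.92 [0.6164 0.0372 0.2216]
top keeper 0.52 [0.6227 0.0412 0.0104]
top bottle 0.9 [ 0.6713 -0.0745  0.0666]
top beaker 0.79 [0.5929 0.2022 0.0031]
top beaker 0.28 [0.6248 0.0411 0.0131]
[[-0.0146 -0.9956  0.0924  0.5035]
 [-0.9994  0.0115 -0.0338  0.0419]
 [ 0.0326 -0.0928 -0.9952  1.0147]
 [ 0.      0.      0.      1.    ]]
```

View pics/scene0.png

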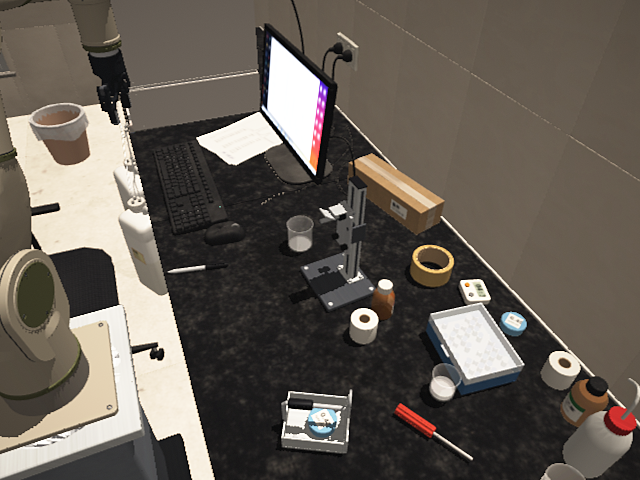

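View pics/top0.png

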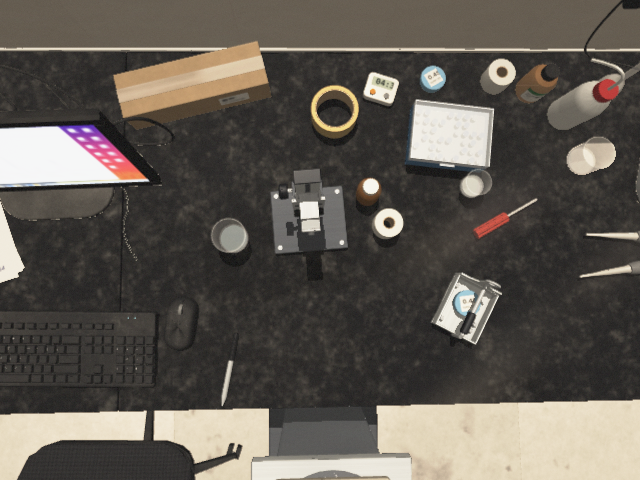

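The scene view shows the caddy at about (318,422), the stand at (345,270), the film at (363,325), the bottle at (384,300) and the beaker at (300,233). In the top view the caddy's grip is at (468,322) and its eye end at (490,286). The stand's peg points towards the robot at about (310,225).

Run:
```python
from h import *
np.set_printoptions(precision=4,suppress=True)
im=cv2.imread("pics/top0.png");T=np.load("top.npy");S=np.load("scene.npy")
ims=cv2.imread("pics/scene0.png")
def reg(P,I,lo,hi):
    m=np.all((P>lo)&(P<hi),-1);return P[m],I[m]
for n,P,I in(("top",T,im),("scene",S,ims)):
    q,c=reg(P,I,[.3,-.42,.006],[.6,-.17,.16])
    print(n,len(q),"rect z<45mm",cv2.minAreaRect((q[q[:,2]<.042][:,:2]*1000).astype(np.float32)))
    b=(q[:,2]>.055)
    print(" high",b.sum(),q[b].mean(0) if b.any() else 0)
    for a,e in((.06,.07),(.07,.078),(.078,.09),(.09,.125)):
        k=(q[:,2]>a)&(q[:,2]<e)
        if k.any(): print("  ",a,k.sum(),q[k].mean(0),q[k].min(0),q[k].max(0),c[k].mean(0))
    k=(q[:,2]>.065)&(q[:,2]<.09);
    if k.sum()>5:
        print("bar line",cv2.fitLine((q[k][:,:2]*1000).astype(np.float32),cv2.DIST_HUBER,0,.01,.01).ravel())
    dk=k&(c.max(1)<60); print("dark",dk.sum(),q[dk].mean(0) if dk.any() else 0, cv2.minAreaRect((q[dk][:,:2]*1000).astype(np.float32)) if dk.sum()>4 else 0)
    # stand
    q,c=reg(P,I,[.5,-.06,.006],[.8,.15,.35])
    f=(q[:,2]<.02); print(n,"foot",f.sum(),q[f][:,2].mean(),cv2.minAreaRect((q[f][:,:2]*1000).astype(np.float32)))
    for a in np.arange(.14,.30,.01):
        k=(q[:,2]>a)&(q[:,2]<=a+.01)
        if k.any(): print("  z%.2f"%a,k.sum(),q[k].mean(0),q[k].min(0)[:2],q[k].max(0)[:2])
cv2.imwrite("pics/crop1.png",np.hstack([cv2.resize(im[150:265,255:355],(400,460),interpolation=2),cv2.resize(ims[160:320,295:395],(288,460),interpolation=2)]))
```

```text
top 2222 rect z<45mm ((452.0859069824219, -294.7404479980469), (295.2120361328125, 239.5406494140625), 1.2856762409210205)
 high 485 [ 0.446  -0.2744  0.0812]
   0.06 21 [ 0.4355 -0.2655  0.0662] [ 0.389  -0.3064  0.0613] [ 0.4971 -0.2432  0.0696] [77.1429 81.5238 83.8095]
   0.07 185 [ 0.4475 -0.275   0.075 ] [ 0.3895 -0.3062  0.0701] [ 0.4971 -0.2443  0.078 ] [135.9027 143.0811 145.973 ]
   0.078 193 [ 0.4288 -0.2659  0.0813] [ 0.3978 -0.309   0.078 ] [ 0.4972 -0.2463  0.09  ] [78.5389 81.658  83.8601]
   0.09 67 [ 0.4919 -0.2995  0.1097] [ 0.4839 -0.3131  0.0935] [ 0.4991 -0.287   0.1222] [128.5672 137.0597 141.7612]
bar line [   0.8776   -0.4793  439.3098 -270.6421]
dark 100 [ 0.4191 -0.2578  0.0778] ((418.68109130859375, -259.9105529785156), (12.74328327178955, 41.3182487487793), 62.922943115234375)
top foot 3313 0.012440562264313781 ((663.6492919921875, 29.24878692626953), (278.03466796875, 180.31985473632812), 5.981159687042236)
  z0.14 11 [0.6331 0.0413 0.1466] [0.6312 0.0138] [0.6354 0.0655]
  z0.15 18 [0.6421 0.0632 0.1564] [0.6312 0.0142] [0.6639 0.0879]
  z0.16 88 [0.6555
[... 2095 characters left out ...]
842] [0.6332 0.0102] [0.6766 0.05  ]
  z0.19 74 [0.6481 0.0234 0.1948] [0.6209 0.0103] [0.6726 0.0512]
  z0.20 123 [0.6273 0.027  0.2057] [0.5791 0.0116] [0.674  0.0421]
  z0.21 174 [0.6308 0.0291 0.2151] [0.58   0.0105] [0.6736 0.0674]
  z0.22 342 [0.6276 0.0364 0.224 ] [0.5818 0.0167] [0.6724 0.0609]
  z0.23 74 [0.6518 0.0324 0.2348] [0.584  0.0196] [0.6736 0.0623]
  z0.24 67 [0.6576 0.0319 0.2448] [0.6508 0.0197] [0.6733 0.0594]
  z0.25 69 [0.6576 0.0325 0.2549] [0.6506 0.0203] [0.6725 0.0603]
  z0.26 79 [0.6572 0.0332 0.265 ] [0.6511 0.02  ] [0.6728 0.0603]
  z0.27 117 [0.66   0.0367 0.2767] [0.6508 0.0196] [0.6737 0.0628]
  z0.28 74 [0.6613 0.0403 0.2808] [0.6497 0.0214] [0.6719 0.0607]
```

View pics/crop1.png

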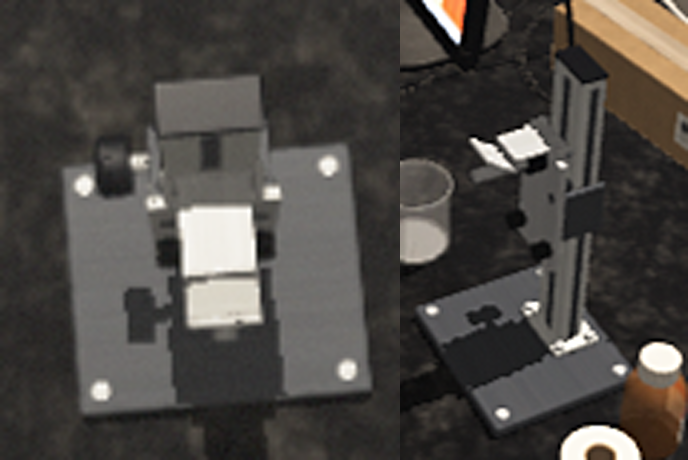

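The crop shows the stand turned by a few degrees. The white flap lies over the dark peg, whose end shows at about (228,335) in the left part. Next I fit the stand and caddy poses.

```bash
cat > fit.py <<'E'
from h import *
np.set_printoptions(precision=4,suppress=True)
im=cv2.imread("pics/top0.png");T=np.load("top.npy");S=np.load("scene.npy");ims=cv2.imread("pics/scene0.png")
for n,P,I in(("top",T,im),("scene",S,ims)):
    m=np.all((P>[.5,-.08,.007])&(P<[.8,.15,.018]),-1)&(I.min(-1)>45)
    m=cv2.morphologyEx(m.astype(np.uint8),cv2.MORPH_OPEN,np.ones((3,3)))
    k,l,st,_=cv2.connectedComponentsWithStats(m);j=1+st[1:,4].argmax();q=P[l==j]
    print(n,"foot z",np.median(q[:,2]),cv2.minAreaRect((q[:,:2]*1000).astype(np.float32)))
    m=np.all((P>[.64,0,.272])&(P<[.69,.08,.29]),-1);q=P[m]
    print(" upright top",np.median(q[:,2]),cv2.minAreaRect((q[:,:2]*1000).astype(np.float32)))
    m=np.all((P>[.57,0,.19])&(P<[.64,.08,.25]),-1);
    vs,us=np.where(m)
    print(" flap bright:")
    b=m&(I.min(-1)>150)
    q=P[b]
    for x in np.arange(.575,.64,.005):
        k=(q[:,0]>x)&(q[:,0]<=x+.005)
        if k.sum()>2: print("  x%.3f n%d z%.4f y %.4f..%.4f"%(x,k.sum(),np.median(q[k][:,2]),*np.percentile(q[k][:,1],[3,97])))
    d=m&(I.max(-1)<110)&(P[...,0]<.6);q=P[d];print(" dark peg",d.sum());o=np.argsort(q[:,0]);print(np.c_[q[o]][:40])
    # caddy tray: bright rim 
    m=np.all((P>[.3,-.42,.026])&(P<[.56,-.17,.14]),-1);q=P[m]
    print(" caddy hull",cv2.minAreaRect((q[:,:2]*1000).astype(np.float32)))
    k=(q[:,2]<.05);print(" tray",cv2.minAreaRect((q[k][:,:2]*1000).astype(np.float32)))
    k=(q[:,2]>.092);print(" eye",q[k].mean(0),q[k][:,2].max(),cv2.fitLine((q[k][:,:2]*1000).astype(np.float32),cv2.DIST_HUBER,0,.01,.01).ravel())
E
python3 fit.py
```

```text
top foot z 0.012499831103443437 ((628.2236938476562, 39.44891357421875), (129.33029174804688, 149.9128875732422), 4.223958969116211)
 upright top 0.2782978592485905 ((661.2156982421875, 42.17155456542969), (22.256336212158203, 41.88386535644531), 4.190368175506592)
 flap bright:
  x0.580 n18 z0.2276 y 0.0260..0.0500
  x0.585 n54 z0.2231 y 0.0235..0.0509
  x0.590 n54 z0.2199 y 0.0233..0.0508
  x0.595 n51 z0.2167 y 0.0231..0.0500
  x0.600 n22 z0.2154 y 0.0257..0.0513
  x0.605 n54 z0.2218 y 0.0247..0.0523
  x0.610 n55 z0.2216 y 0.0247..0.0522
  x0.615 n57 z0.2220 y 0.0246..0.0522
  x0.620 n57 z0.2218 y 0.0261..0.0537
  x0.625 n55 z0.2221 y 0.0261..0.0537
  x0.630 n22 z0.2209 y 0.0297..0.0669
  x0.635 n18 z0.2132 y 0.0142..0.0661
 dark peg 29
[[0.579  0.0363 0.2092]
 [0.579  0.038  0.2093]
 [0.5791 0.0347 0.2084]
 [0.5792 0.0396 0.2083]
 [0.5792 0.0314 0.207 ]
 [0.5792 0.033  0.207 ]
 [0.5806 0.038  0.2103]
 [0.5807 0.0347 0.2093]
 [0.5807 0.033  0.2089]
 [0.5809 0.0493 0.2258]
 [0.5809 0.0363 0.2073]
 [0.5809 0.0461 0.2251]
 [0.5809 0.0396 0.207 ]
 [0.5811 0.0509 0.224 ]
 [0.5811 0.0445
[... 1986 characters left out ...]
[0.5881 0.0327 0.2083]
 [0.5885 0.0388 0.2089]
 [0.5885 0.0337 0.2101]
 [0.5888 0.0346 0.2119]
 [0.5893 0.0306 0.2122]
 [0.5905 0.033  0.2073]
 [0.5905 0.0329 0.2048]
 [0.5913 0.035  0.2109]
 [0.5916 0.0307 0.2114]
 [0.5922 0.0421 0.208 ]
 [0.5923 0.0317 0.2051]
 [0.5924 0.0322 0.2074]
 [0.593  0.0338 0.2113]
 [0.5954 0.0341 0.2103]
 [0.5959 0.0349 0.207 ]
 [0.5962 0.0305 0.2076]]
 caddy hull ((442.3451843261719, -274.7273254394531), (92.90577697753906, 119.26543426513672), 61.77606964111328)
 tray ((442.28240966796875, -274.69366455078125), (92.90577697753906, 119.12300109863281), 61.77606964111328)
 eye [ 0.4912 -0.3048  0.1139] 0.12296663072450531 [   0.4456    0.8952  491.1468 -304.265 ]
```

```bash
cat >> h.py <<'E'
def Rd(yaw):  # tool down, tool x at yaw (deg)
    a=np.radians(yaw);x=np.array([np.cos(a),np.sin(a),0]);z=np.array([0,0,-1.]);return R.from_matrix(np.c_[x,np.cross(z,x),z])
def go(*tg):
    o=monitor.get_obs();p=np.array(o["position"]);q=R.from_quat(o["ee_rot"])
    x=q.as_matrix()
    print("t",round(o["clock"],2),"p",np.round(p,4),"yaw",np.degrees(np.arctan2(x[1,0],x[0,0])).round(2),"tilt",np.round(x[:2,2],4),"F",np.round(o["ft_force"],2),"w",round(o["grip_width"],3),"j",np.round(o["joint_pos"],2))
    for t,y in tg:
        d=q.inv().apply(np.array(t)-p);r=np.degrees((q.inv()*Rd(y)).as_rotvec());n=max(np.linalg.norm(d)/.0625,np.linalg.norm(r)/10.7)
        print("->",t,y,np.round(d,4),np.round(r,2))
    return p,q
E
python3 - <<'E'
from h import *
go(((.45,.2,.25),66.3),((.46,.0,.25),66.3),((.413,-.2584,.2),61.6))
E
```

```text
t 0.9 p [0.2513 0.5723 0.2313] yaw 66.29 tilt [0.     0.0001] F [-0.25  0.18  0.3 ] w 1.001 j [-1.18  0.33 -0.06  1.46  0.02  1.35 -0.09]
-> (0.45, 0.2, 0.25) 66.3 [-0.261   0.3316 -0.0187] [ 0.   -0.01 -0.01]
-> (0.46, 0.0, 0.25) 66.3 [-0.4401  0.4212 -0.0187] [ 0.   -0.01 -0.01]
-> (0.413, -0.2584, 0.2) 61.6 [-0.6956  0.482   0.0313] [ 0.   -0.01  4.69]
```

Request:
{"api": "servo_tool", "payload": {"motion": [[1, -0.037, 0.047, -0.003, 0, 0, 0], [1, -0.074, 0.094, -0.006, 0, 0, 0], [1, -0.111, 0.141, -0.009, 0, 0, 0], [1, -0.148, 0.188, -0.012, 0, 0, 0], [1, -0.185, 0.235, -0.015, 0, 0, 0], [1, -0.222, 0.282, -0.018, 0, 0, 0], [1, -0.261, 0.332, -0.019, 0, 0, 0], [1, -0.306, 0.354, -0.019, 0, 0, 0], [1, -0.351, 0.376, -0.019, 0, 0, 0], [1, -0.396, 0.399, -0.019, 0, 0, 0], [1, -0.44, 0.421, -0.019, 0, 0, 0], [1, -0.491, 0.433, -0.009, 0, 0, 1], [1, -0.542, 0.445, 0.001, 0, 0, 2], [1, -0.593, 0.457, 0.011, 0, 0, 3], [1, -0.644, 0.47, 0.021, 0, 0, 4], [1, -0.6956, 0.482, 0.0313, 0, 0, 4.7], [1, -0.6956, 0.482, 0.0313, 0, 0, 4.7], [1, -0.6956, 0.482, 0.0313, 0, 0, 4.7], [1, -0.6956, 0.482, 0.0313, 0, 0, 4.7], [1, -0.6956, 0.482, 0.0313, 0, 0, 4.7]]}}

```text
clock: 3.4
position: [0.4134, -0.2575, 0.2002]
ee_rot: [0.859, 0.513, 0.0, -0.0]
ft_force: [0.2, -0.1, -0.2]
grip_width: 0.999
```

```bash
cat >> h.py <<'E'
def wcloud(name):
    o=monitor.get_obs();im,d=eyes.camera("wrist");i=eyes.camera_info("wrist");K=np.array(i["intrinsics"]);T=np.array(i["tool_from_camera"])
    v,u=np.mgrid[:480,:640];a=(u-K[0,2])/K[0,0];b=(v-K[1,2])/K[1,1];r=np.hypot(a,b)+1e-9
    k=np.tan(np.minimum(r,1.4))/r*d
    P=np.stack([a*k,b*k,d],-1)@T[:3,:3].T+T[:3,3];P[(d<=0)|(r>1.3)]=np.nan
    cv2.imwrite(f"pics/{name}.png",im)
    return im,P@R.from_quat(o["ee_rot"]).as_matrix().T+o["position"]
E
python3 - <<'E'
from h import *
im,P=wcloud("w1")
m=np.all((P>[.36,-.34,.074])&(P<[.5,-.2,.09]),-1)
d=m&(im.max(-1)<90);q=P[d];print(d.sum(),np.median(q,0),cv2.minAreaRect((q[:,:2]*1000).astype(np.float32)),q[:,2].max())
m=np.all((P>[.36,-.4,.068])&(P<[.5,-.2,.09]),-1);q=P[m]
print(cv2.fitLine((q[:,:2]*1000).astype(np.float32),cv2.DIST_HUBER,0,.01,.01).ravel())
for k in models.boxes_of("wrist","caddy_grip")[:1]:
    T=np.array(eyes.camera_info("wrist")["tool_from_camera"]);o=monitor.get_obs()
    print(k["confidence"],R.from_quat(o["ee_rot"]).apply(T[:3,:3]@k["point"]+T[:3,3])+o["position"])
go(((.413,-.2584,.053),61.6))
E
```

```text
768 [ 0.41600241 -0.26170131  0.08011811] ((445.02349853515625, -275.02667236328125), (21.676918029785156, 105.10042572021484), 60.91180419921875) 0.08971075822254881
[   0.87993014   -0.47510314  438.6465     -272.38226   ]
0.76 [ 0.44724928 -0.28115379  0.02789752]
t 3.5 p [ 0.4132 -0.2579  0.2001] yaw 61.66 tilt [0.0004 0.0002] F [-0.16 -0.13 -0.41] w 0.998 j [-0.27  0.03  0.76  1.89 -0.02  1.23  1.57]
-> (0.413, -0.2584, 0.053) 61.6 [-0.0006 -0.      0.1471] [ 0.02 -0.02  0.06]
```

View pics/w1.png

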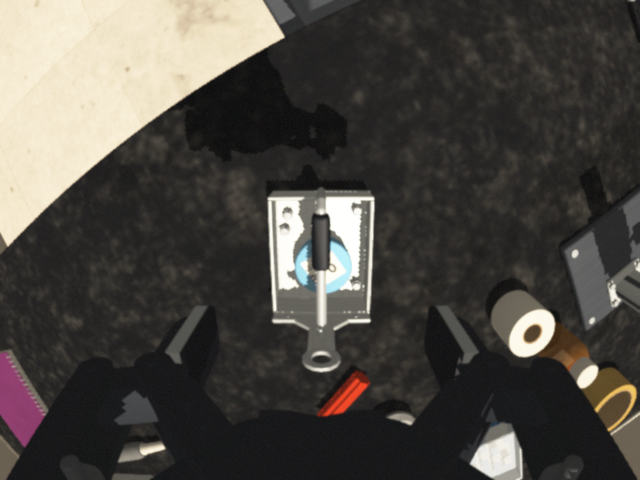

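The wrist view shows the caddy squarely between the fingers, with the black grip at (320,242) and the eye at (321,355). The bar's yaw of -28.4° agrees with the other cameras.

Request:
{"api": "servo_tool", "payload": {"motion": [[1, -0.0005, 0, 0.04, 0, 0, 0], [1, -0.0005, 0, 0.08, 0, 0, 0], [1, -0.0005, 0, 0.115, 0, 0, 0], [1, -0.0005, 0, 0.135, 0, 0, 0], [1, -0.0005, 0, 0.147, 0, 0, 0], [1, -0.0005, 0, 0.147, 0, 0, 0], [0, -0.0005, 0, 0.147, 0, 0, 0], [0, -0.0005, 0, 0.147, 0, 0, 0], [0, -0.0005, 0, 0.147, 0, 0, 0], [0, -0.0005, 0, 0.147, 0, 0, 0], [0, -0.0005, 0, 0.147, 0, 0, 0], [0, -0.0005, 0, 0.147, 0, 0, 0], [0, -0.0005, 0, 0.147, 0, 0, 0], [0, -0.0005, 0, 0.147, 0, 0, 0]], "grip_force": 80}}

```text
clock: 5.25
position: [0.4129, -0.2588, 0.0532]
ee_rot: [0.859, 0.512, 0.0, -0.0]
ft_force: [-1.1, 1.4, 6.6]
grip_width: 0.148
```

Run:
```python
from h import *
go(((.413,-.2588,.17),61.6),((.4608,.0276,.17),94.1),((.4608,.0276,.154),94.1))
```

```text
t 5.25 p [ 0.4129 -0.2588  0.0532] yaw 61.59 tilt [0.0004 0.0002] F [-1.09  1.38  6.6 ] w 0.148 j [-0.2   0.27  0.74  2.04 -0.23  0.91  1.74]
-> (0.413, -0.2588, 0.17) 61.6 [ 1.000e-04  1.000e-04 -1.168e-01] [ 0.01 -0.02 -0.01]
-> (0.4608, 0.0276, 0.17) 94.1 [ 0.2748 -0.0941 -0.1167] [ 2.000e-02 -2.000e-02 -3.251e+01]
-> (0.4608, 0.0276, 0.154) 94.1 [ 0.2747 -0.0941 -0.1007] [ 2.000e-02 -2.000e-02 -3.251e+01]
```

Request:
{"api": "servo_tool", "payload": {"motion": [[0, 0, 0, -0.01, 0, 0, 0], [0, 0, 0, -0.03, 0, 0, 0], [0, 0, 0, -0.06, 0, 0, 0], [0, 0, 0, -0.09, 0, 0, 0], [0, 0, 0, -0.117, 0, 0, 0], [0, 0.03, -0.01, -0.117, 0, 0, -3.5], [0, 0.065, -0.022, -0.117, 0, 0, -7.5], [0, 0.1, -0.034, -0.117, 0, 0, -12], [0, 0.135, -0.046, -0.117, 0, 0, -16], [0, 0.17, -0.058, -0.117, 0, 0, -20], [0, 0.205, -0.07, -0.117, 0, 0, -24.5], [0, 0.24, -0.082, -0.117, 0, 0, -28.5], [0, 0.265, -0.09, -0.115, 0, 0, -31.5], [0, 0.2747, -0.0941, -0.112, 0, 0, -32.5], [0, 0.2747, -0.0941, -0.112, 0, 0, -32.5], [0, 0.2747, -0.0941, -0.112, 0, 0, -32.5], [0, 0.2747, -0.0941, -0.112, 0, 0, -32.5]]}}

```text
clock: 7.38
position: [0.4606, 0.0265, 0.1651]
ee_rot: [0.682, 0.731, 0.0, 0.0]
ft_force: [-0.9, 0.4, -2.0]
grip_width: 0.15
```

```bash
cat > m.py <<'E'
from h import *
import sys
np.set_printoptions(precision=4,suppress=True)
go(((.4608,.0276,.154),94.1))
a=np.radians(4.1);O=np.array([.6333,.04,0])
Rs=R.from_euler("z",a).as_matrix()
tag=sys.argv[1]
for n in("top","scene"):
    im,P=cloud(n);np.save(f"{n}_{tag}.npy",P);cv2.imwrite(f"pics/{n}_{tag}.png",im)
    Q=(P-O)@Rs   # stand frame
    m=np.all((Q>[-.11,-.03,.175])&(Q<[-.065,.03,.26]),-1);q=Q[m]
    print(n,"eye",len(q),"x",np.percentile(q[:,0],[2,50,98]),"y",np.percentile(q[:,1],[2,50,98]),"z",np.percentile(q[:,2],[2,50,98]),"line",cv2.fitLine((q[:,:2]*1000).astype(np.float32),cv2.DIST_HUBER,0,.01,.01).ravel())
    m=np.all((Q>[-.27,-.012,.15])&(Q<[-.1,.012,.182]),-1);q=Q[m];
    if len(q)>5:print(" bar",len(q),cv2.fitLine((q*1000).astype(np.float32),cv2.DIST_HUBER,0,.01,.01).ravel())
cv2.imwrite(f"pics/c_{tag}.png",np.hstack([cv2.resize(cv2.imread(f"pics/top_{tag}.png")[150:290,250:370],(400,467),interpolation=2),cv2.resize(cv2.imread(f"pics/scene_{tag}.png")[170:310,260:380],(400,467),interpolation=2)]))
E
python3 m.py a
```

```text
t 7.38 p [0.4606 0.0265 0.1651] yaw 93.98 tilt [0.0002 0.0001] F [-0.86  0.43 -2.03] w 0.15 j [-0.61  0.    0.46  1.98 -0.    1.15  1.49]
-> (0.4608, 0.0276, 0.154) 94.1 [0.0011 0.0003 0.0111] [ 0.01 -0.   -0.12]
top eye 135 x [-0.1088 -0.0861 -0.0821] y [-0.0134 -0.001   0.0114] z [0.1849 0.1896 0.2322] line [  0.9986   0.0531 -93.5772  -0.9407]
scene eye 179 x [-0.1081 -0.0839 -0.0808] y [-0.0159 -0.0042  0.0086] z [0.1775 0.1983 0.2331] line [  0.0496  -0.9988 -83.8589  -4.41  ]
 bar 57 [   0.1781   -0.0241    0.9837 -195.5741   -4.4414  165.533 ]
```

View pics/c_a.png

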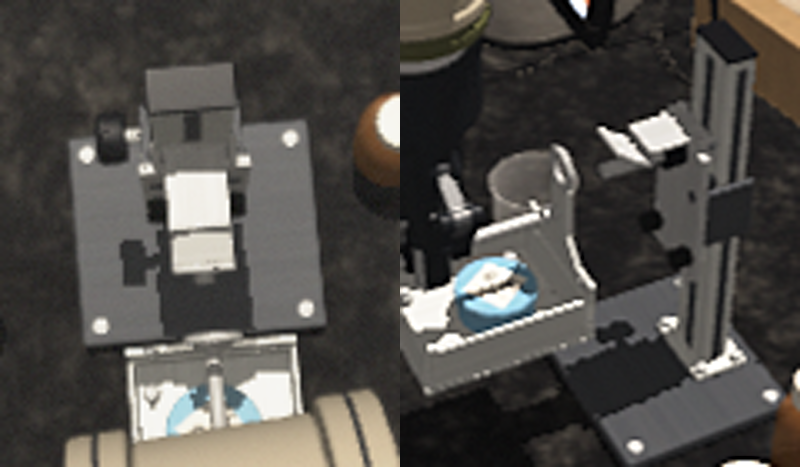

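The crop shows the eye facing the peg. In the scene half the ring is at (565,170) and the peg's end at (600,170). The ring top measures 0.232 m, as the tool pose predicts. I lower it and feed the eye just onto the peg's end.

Request:
{"api": "servo_tool", "payload": {"motion": [[0, 0.001, 0, 0.005, 0, 0, -0.1], [0, 0.001, 0, 0.0115, 0, 0, -0.1], [0, 0.001, 0.006, 0.0115, 0, 0, -0.1], [0, 0.001, 0.012, 0.0115, 0, 0, -0.1], [0, 0.001, 0.018, 0.0115, 0, 0, -0.1], [0, 0.001, 0.022, 0.0115, 0, 0, -0.1], [0, 0.001, 0.024, 0.0115, 0, 0, -0.1], [0, 0.001, 0.026, 0.0115, 0, 0, -0.1], [0, 0.001, 0.028, 0.0115, 0, 0, -0.1], [0, 0.001, 0.03, 0.0115, 0, 0, -0.1], [0, 0.001, 0.032, 0.0115, 0, 0, -0.1], [0, 0.001, 0.033, 0.0115, 0, 0, -0.1], [0, 0.001, 0.033, 0.0115, 0, 0, -0.1]]}}

```text
clock: 9.1
position: [0.4935, 0.0309, 0.1535]
ee_rot: [0.681, 0.732, -0.0, -0.0]
ft_force: [-0.1, -0.9, -2.1]
grip_width: 0.147
```

```bash
sed -i 's/-\.11,-\.03,\.175/-.08,-.03,.175/; s/-\.065,\.03,\.26/-.04,.03,.26/' m.py; python3 m.py b
```

```text
t 9.1 p [0.4935 0.0309 0.1535] yaw 94.19 tilt [-0.0001  0.    ] F [-0.1  -0.93 -2.13] w 0.147 j [-0.6   0.1   0.47  1.92 -0.05  1.13  1.54]
-> (0.4608, 0.0276, 0.154) 94.1 [-0.0009 -0.0328 -0.0005] [-0.01 -0.    0.09]
top eye 210 x [-0.0687 -0.0503 -0.0408] y [-0.0137  0.0003  0.0142] z [0.1754 0.2214 0.2288] line [  0.0819  -0.9966 -50.2281   0.6477]
scene eye 209 x [-0.0762 -0.0504 -0.0406] y [-0.0157 -0.0025  0.0123] z [0.1756 0.2054 0.2293] line [  0.0614  -0.9981 -50.3975  -2.5348]
 bar 105 [   0.9944   -0.0289    0.1018 -145.45     -3.9507  170.6836]
```

View pics/c_b.png

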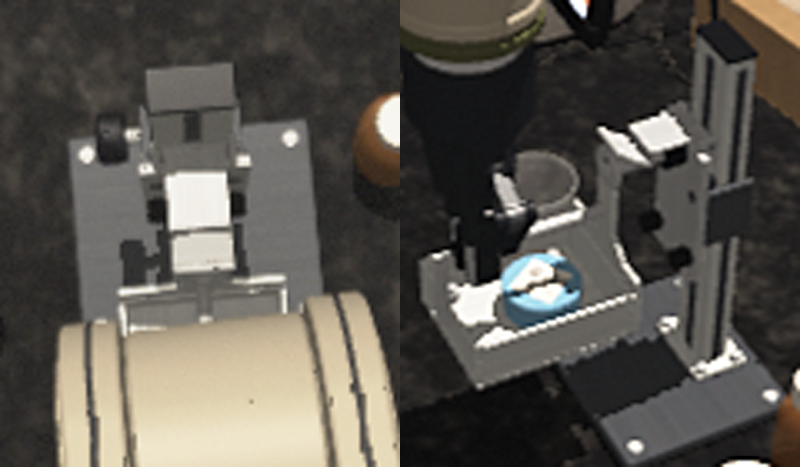

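The eye now sits over the peg's end: the scene half shows the ring at (610,165) under the flap's tip, with no contact force. I go on in small steps.

Request:
{"api": "servo_tool", "payload": {"motion": [[0, 0, 0.002, 0, 0, 0, 0], [0, 0, 0.004, 0, 0, 0, 0], [0, 0, 0.006, 0, 0, 0, 0], [0, 0, 0.008, 0, 0, 0, 0], [0, 0, 0.01, 0, 0, 0, 0], [0, 0, 0.012, 0, 0, 0, 0]]}}

```text
clock: 9.95
position: [0.5055, 0.0318, 0.1535]
ee_rot: [0.681, 0.733, -0.0, -0.0]
ft_force: [-1.2, -0.1, -3.0]
grip_width: 0.146
```

Request:
{"api": "servo_tool", "payload": {"motion": [[0, 0, 0.002, 0, 0, 0, 0], [0, 0, 0.004, 0, 0, 0, 0], [0, 0, 0.006, 0, 0, 0, 0], [0, 0, 0.008, 0, 0, 0, 0]]}}

```text
clock: 10.45
position: [0.5137, 0.0324, 0.1535]
ee_rot: [0.681, 0.732, 0.0, 0.0]
ft_force: [-0.6, -0.0, -3.0]
grip_width: 0.148
```

Request:
{"api": "servo_tool", "payload": {"motion": [[0, 0, 0.002, 0, 0, 0, 0], [0, 0, 0.004, 0, 0, 0, 0], [0, 0, 0.006, 0, 0, 0, 0], [0, 0, 0.008, 0, 0, 0, 0]]}}

```text
clock: 10.95
position: [0.5215, 0.0329, 0.1535]
ee_rot: [0.681, 0.732, 0.0, -0.0]
ft_force: [-0.9, 0.5, -3.0]
grip_width: 0.149
```

Request:
{"api": "servo_tool", "payload": {"motion": [[0, 0, 0.002, 0, 0, 0, 0], [0, 0, 0.004, 0, 0, 0, 0], [0, 0, 0.006, 0, 0, 0, 0]]}}

```text
clock: 11.32
position: [0.5274, 0.0334, 0.1534]
ee_rot: [0.681, 0.732, -0.0, -0.0]
ft_force: [-0.4, -0.4, -3.8]
grip_width: 0.149
```

```bash
sed -i 's/-\.08,-\.03,\.175/-.06,-.03,.212/; s/-\.04,\.03,\.26/.0,.03,.26/' m.py; python3 m.py c
```

```text
t 11.32 p [0.5274 0.0334 0.1534] yaw 94.19 tilt [-0.0001  0.0001] F [-0.39 -0.35 -3.78] w 0.149 j [-0.58  0.18  0.48  1.84 -0.09  1.14  1.58]
-> (0.4608, 0.0276, 0.154) 94.1 [-0.0009 -0.0669 -0.0006] [-0.01 -0.    0.09]
top eye 259 x [-0.0223 -0.0113 -0.0003] y [-0.0143 -0.      0.0144] z [0.2192 0.2225 0.225 ] line [  0.0678   0.9977 -11.4611   0.0018]
scene eye 251 x [-0.0499 -0.0241 -0.0016] y [-0.0159 -0.0037  0.0139] z [0.2124 0.224  0.2323] line [  0.9969  -0.0782 -23.9859  -3.5527]
 bar 79 [   0.4338   -0.0665    0.8985 -124.6329   -3.0918  168.5522]
```

View pics/c_c.png

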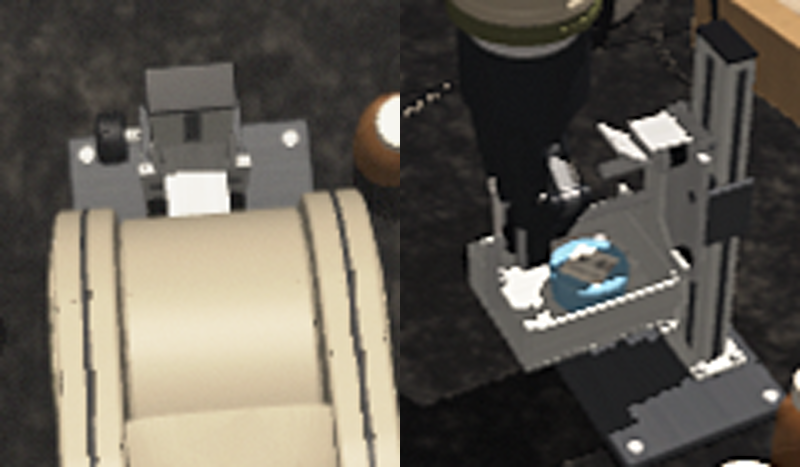

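The ring is now past the flap's nose, at about (655,180) in the scene half. The roof stands at 0.2225 m, its shut height. I push to the collar and then let the eye down.

Request:
{"api": "servo_tool", "payload": {"motion": [[0, 0, 0.001, 0, 0, 0, 0], [0, 0, 0.002, 0, 0, 0, 0], [0, 0, 0.003, 0, 0, 0, 0]]}}

```text
clock: 11.8
position: [0.528, 0.0334, 0.1525]
ee_rot: [0.681, 0.732, -0.002, -0.002]
ft_force: [-14.6, -1.0, -0.3]
grip_width: 0.149
```

Request:
{"api": "servo_tool", "payload": {"motion": [[0, 0, -0.0012, 0, 0, 0, 0], [0, 0, -0.0017, 0.001, 0, 0, 0], [0, 0, -0.0017, 0.002, 0, 0, 0]]}}

```text
clock: 12.18
position: [0.528, 0.0334, 0.1515]
ee_rot: [0.681, 0.732, -0.0, -0.001]
ft_force: [-6.8, 0.3, -0.2]
grip_width: 0.15
```

Request:
{"api": "servo_tool", "payload": {"motion": [[0, 0, 0, 0.0005, 0, 0, 0], [0, 0, 0, 0.001, 0, 0, 0]]}}

```text
clock: 12.42
position: [0.5281, 0.0334, 0.1507]
ee_rot: [0.681, 0.732, -0.0, -0.001]
ft_force: [-7.4, 0.5, 1.1]
grip_width: 0.151
```

Request:
{"api": "servo_tool", "payload": {"motion": [[0, 0, 0, 0.0005, 0, 0, 0], [0, 0, 0, 0.001, 0, 0, 0]]}}

```text
clock: 12.68
position: [0.5281, 0.0334, 0.1496]
ee_rot: [0.681, 0.732, -0.0, -0.0]
ft_force: [-6.4, 0.6, 0.6]
grip_width: 0.154
```

Request:
{"api": "servo_tool", "payload": {"motion": [[0, 0, -0.0003, 0.0003, 0, 0, 0], [0, 0, -0.0005, 0.0005, 0, 0, 0]]}}

```text
clock: 12.92
position: [0.528, 0.0334, 0.1491]
ee_rot: [0.681, 0.732, 0.0, -0.0]
ft_force: [-4.7, -0.1, -0.4]
grip_width: 0.148
```

```bash
sed -i 's/300,380/300,380/' m.py; python3 m.py d
python3 - <<'E'
import cv2
im=cv2.imread("pics/scene_d.png")[180:270,290:370];cv2.imwrite("pics/zd.png",cv2.resize(im,(640,600) if 0 else (533,600),interpolation=2))
E
```

```text
t 12.93 p [0.528  0.0334 0.1491] yaw 94.19 tilt [-0.0002  0.0002] F [-4.7  -0.14 -0.38] w 0.148 j [-0.58  0.19  0.48  1.84 -0.1   1.13  1.58]
-> (0.4608, 0.0276, 0.154) 94.1 [-0.0008 -0.0675 -0.0048] [-0.01 -0.01  0.09]
top eye 257 x [-0.0221 -0.0112 -0.0002] y [-0.0144 -0.0002  0.0145] z [0.2185 0.2217 0.2243] line [  0.0613   0.9981 -11.3215  -0.0118]
scene eye 254 x [-0.0503 -0.0239 -0.0012] y [-0.0157 -0.0033  0.0143] z [0.2125 0.2229 0.2292] line [  0.9933  -0.1155 -23.1707  -3.6778]
 bar 100 [   0.5046    0.11      0.8563 -121.9923   -2.689   168.6348]
```

View pics/zd.png

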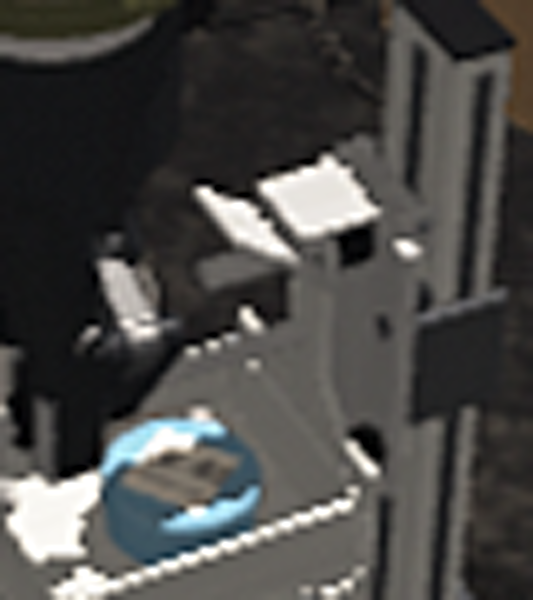

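The picture shows the ring hidden behind the flap's nose at (300,250), and the flap flat and lying on the peg. The roof is back at its starting height of 0.222 m. Next I ease the push to see whether the peg bears the weight.

Request:
{"api": "servo_tool", "payload": {"motion": [[0, 0, -0.0005, 0, 0, 0, 0], [0, 0, -0.0007, 0, 0, 0, 0]]}}

```text
clock: 13.28
position: [0.5278, 0.0334, 0.1491]
ee_rot: [0.681, 0.733, 0.0, 0.0]
ft_force: [-1.5, 0.1, -2.2]
grip_width: 0.146
```

Request:
{"api": "servo_tool", "payload": {"motion": [[0, 0, 0, 0.0005, 0, 0, 0], [0, 0, 0, 0.001, 0, 0, 0]]}}

```text
clock: 13.52
position: [0.528, 0.0334, 0.1483]
ee_rot: [0.681, 0.732, 0.0, 0.0]
ft_force: [-0.6, -0.5, 0.2]
grip_width: 0.147
```

Request:
{"api": "servo_tool", "payload": {"motion": [[0, 0, 0, 0.0003, 0, 0, 0], [0, 0, 0.0008, 0.0003, 0, 0, 0], [0, 0, 0.0008, 0.0003, 0, 0, 0], [0, 0, 0.0008, 0.0003, 0, 0, 0]]}}

```text
clock: 14.02
position: [0.5282, 0.0334, 0.1477]
ee_rot: [0.681, 0.732, 0.0, -0.0]
ft_force: [-2.7, -0.3, 2.1]
grip_width: 0.147
```

Request:
{"api": "servo_tool", "payload": {"motion": [[0, 0, -0.001, 0, 0, 0, 0], [0, 0, -0.002, 0, 0, 0, 0], [0, 0, -0.003, 0, 0, 0, 0], [0, 0, -0.004, 0, 0, 0, 0], [0, 0, -0.005, 0, 0, 0, 0]]}}

```text
clock: 14.65
position: [0.5235, 0.0331, 0.1479]
ee_rot: [0.681, 0.732, 0.0, 0.0]
ft_force: [2.9, 0.0, 2.4]
grip_width: 0.149
```

Request:
{"api": "servo_tool", "payload": {"motion": [[0, 0, -0.0005, 0, 0, 0, 0], [0, 0, -0.001, 0, 0, 0, 0]]}}

```text
clock: 14.9
position: [0.5224, 0.033, 0.1478]
ee_rot: [0.681, 0.732, 0.0, 0.0]
ft_force: [3.0, 0.9, 3.9]
grip_width: 0.15
```

Request:
{"api": "servo_tool", "payload": {"motion": [[0, 0, -0.0005, 0, 0, 0, 0], [0, 0, -0.001, 0, 0, 0, 0]]}}

```text
clock: 15.15
position: [0.5214, 0.0329, 0.1478]
ee_rot: [0.681, 0.732, 0.0, 0.0]
ft_force: [3.6, -0.5, 4.1]
grip_width: 0.149
```

Request:
{"api": "servo_tool", "payload": {"motion": [[0, 0, -0.0005, 0, 0, 0, 0], [0, 0, -0.001, 0, 0, 0, 0]]}}

```text
clock: 15.4
position: [0.5206, 0.0329, 0.1479]
ee_rot: [0.681, 0.733, 0.0, 0.0]
ft_force: [6.2, 0.3, 3.8]
grip_width: 0.148
```

Request:
{"api": "servo_tool", "payload": {"motion": [[0, 0, -0.0005, 0, 0, 0, 0], [0, 0, -0.001, 0, 0, 0, 0]]}}

```text
clock: 15.65
position: [0.5204, 0.0329, 0.1482]
ee_rot: [0.681, 0.732, 0.001, 0.001]
ft_force: [9.4, -0.1, 4.3]
grip_width: 0.148
```

The flap stops it at 9.4 N and the tool no longer moves. I hold this for a moment, then relax.

Request:
{"api": "servo_tool", "payload": {"motion": [[0, 0, 0, 0, 0, 0, 0], [0, 0, 0, 0, 0, 0, 0], [0, 0, 0, 0, 0, 0, 0]]}}

```text
clock: 16.02
position: [0.5204, 0.0329, 0.1482]
ee_rot: [0.681, 0.732, 0.001, 0.001]
ft_force: [9.1, 0.7, 3.5]
grip_width: 0.147
```

Request:
{"api": "servo_tool", "payload": {"motion": [[0, 0, 0.001, 0, 0, 0, 0], [0, 0, 0.002, 0, 0, 0, 0], [0, 0, 0.0035, 0, 0, 0, 0], [0, 0, 0.005, 0, 0, 0, 0], [0, 0, 0.005, 0, 0, 0, 0]]}}

```text
clock: 16.65
position: [0.524, 0.0331, 0.1474]
ee_rot: [0.681, 0.732, -0.0, -0.0]
ft_force: [-2.6, -0.8, 3.8]
grip_width: 0.144
```

```bash
python3 m.py e
```

```text
t 16.65 p [0.524  0.0331 0.1474] yaw 94.19 tilt [-0.0007 -0.0001] F [-2.63 -0.8   3.79] w 0.144 j [-0.58  0.18  0.48  1.85 -0.09  1.13  1.58]
-> (0.4608, 0.0276, 0.154) 94.1 [-0.0009 -0.0635 -0.0065] [-0.04  0.    0.09]
top eye 323 x [-0.0282 -0.0141 -0.0006] y [-0.0141 -0.      0.0143] z [0.2188 0.2216 0.2244] line [  0.6466   0.7629 -14.0628   0.4475]
scene eye 246 x [-0.0503 -0.0247 -0.0008] y [-0.0153 -0.003   0.0136] z [0.2128 0.2229 0.2298] line [  0.9992   0.0409 -23.5693  -2.995 ]
 bar 102 [   0.5572    0.0595    0.8282 -125.8595   -2.6674  167.8626]
```

Request:
{"api": "servo_tool", "payload": {"motion": [[0, 0, 0.001, 0, 0, 0, 0], [0, 0, 0.002, 0, 0, 0, 0], [0, 0, 0.003, 0, 0, 0, 0], [0, 0, 0.0037, -0.0003, 0, 0, 0], [0, 0, 0.0037, -0.0003, 0, 0, 0]]}}

```text
clock: 17.38
position: [0.528, 0.0334, 0.1479]
ee_rot: [0.681, 0.733, 0.0, 0.0]
ft_force: [-0.4, 0.1, 1.5]
grip_width: 0.145
```

Request:
{"api": "servo_tool", "payload": {"motion": [[0.2, 0, -0.0003, 0, 0, 0, 0], [0.25, 0, -0.0003, 0, 0, 0, 0], [0.3, 0, -0.0003, 0, 0, 0, 0], [0.4, 0, -0.0003, 0, 0, 0, 0], [0.5, 0, -0.0003, 0, 0, 0, 0], [0.55, 0, 0, 0, 0, 0, 0], [0.55, 0, 0, 0, 0, 0, 0], [0.55, 0, 0, 0, 0, 0, 0]]}}

```text
clock: 18.38
position: [0.5279, 0.0334, 0.148]
ee_rot: [0.681, 0.733, 0.0, -0.0]
ft_force: [-1.5, -0.1, -0.8]
grip_width: 0.552
```

```bash
python3 m.py f
python3 - <<'E'
import cv2
im=cv2.imread("pics/scene_f.png")[170:270,280:380];cv2.imwrite("pics/zf.png",cv2.resize(im,(600,600),interpolation=2))
E
```

```text
t 18.38 p [0.5279 0.0334 0.148 ] yaw 94.19 tilt [-0.      0.0001] F [-1.48 -0.07 -0.76] w 0.552 j [-0.58  0.19  0.48  1.84 -0.1   1.13  1.58]
-> (0.4608, 0.0276, 0.154) 94.1 [-0.0009 -0.0674 -0.006 ] [-0.   -0.    0.09]
top eye 260 x [-0.0225 -0.0111 -0.0003] y [-0.0145  0.0003  0.0146] z [0.2177 0.2217 0.2241] line [  0.0532   0.9986 -11.207    0.1467]
scene eye 248 x [-0.0505 -0.0246 -0.0015] y [-0.016  -0.0027  0.0143] z [0.2125 0.2231 0.2306] line [  0.9953   0.0964 -23.7608  -2.7815]
 bar 103 [   0.7304   -0.0077    0.6829 -119.5351   -2.8185  167.4136]
```

View pics/zf.png

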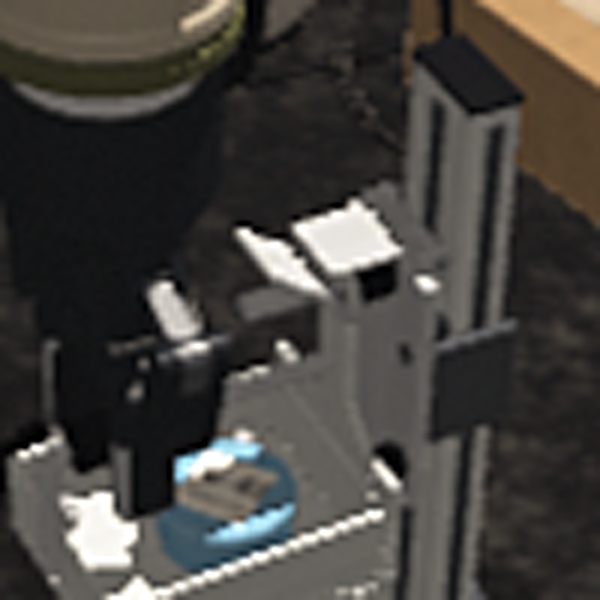

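Released, the caddy hangs with its plate against the bumper at (385,465) and the flap closed at (330,240). The fingers are open round the grip at (160,400), so I withdraw upward and back.

Request:
{"api": "servo_tool", "payload": {"motion": [[0.55, 0, -0.001, -0.004, 0, 0, 0], [0.55, 0, -0.003, -0.012, 0, 0, 0], [0.55, 0, -0.006, -0.022, 0, 0, 0], [0.55, 0, -0.008, -0.034, 0, 0, 0], [0.55, 0, -0.01, -0.05, 0, 0, 0], [0.55, 0, -0.02, -0.07, 0, 0, 0], [0.55, 0, -0.05, -0.09, 0, 0, 0], [0.55, 0, -0.08, -0.11, 0, 0, 0], [0.55, 0, -0.1, -0.12, 0, 0, 0], [0.55, 0, -0.1, -0.12, 0, 0, 0], [0.55, 0, -0.1, -0.12, 0, 0, 0], [0.55, 0, -0.1, -0.12, 0, 0, 0], [0.55, 0, -0.1, -0.12, 0, 0, 0]]}}

```text
clock: 20.1
position: [0.4284, 0.026, 0.2676]
ee_rot: [0.681, 0.732, -0.001, -0.0]
ft_force: [-0.1, -0.0, -0.0]
grip_width: 0.551
```

```bash
python3 m.py g
python3 - <<'E'
from h import *
im=cv2.imread("pics/scene_g.png")[170:350,260:420];cv2.imwrite("pics/zg.png",cv2.resize(im,(533,600),interpolation=2))
P=np.load("scene_g.npy");P0=np.load("scene.npy")
for n,c in(("bottle",(.672,-.085)),("film",(.615,-.13)),("beaker",(.593,.19))):
    for Q in(P0,P):
        m=np.all((Q>[c[0]-.045,c[1]-.045,.02])&(Q<[c[0]+.045,c[1]+.045,.1]),-1);print(n,m.sum(),np.median(Q[m],0).round(4))
O=np.array([.6333,.04,0]);Q=(P-O)@R.from_euler("z",4.1,degrees=True).as_matrix()
m=np.all((Q>[-.14,-.008,.155])&(Q<[-.03,.006,.19]),-1);q=Q[m];print("bar fit",len(q),cv2.fitLine((q*1000).astype(np.float32),cv2.DIST_HUBER,0,.01,.01).ravel())
E
```

```text
t 20.1 p [0.4284 0.026  0.2676] yaw 94.18 tilt [-0.0009 -0.0006] F [-0.06 -0.   -0.02] w 0.551 j [-0.64 -0.16  0.43  1.9   0.07  1.39  1.41]
-> (0.4608, 0.0276, 0.154) 94.1 [-0.0008  0.0325  0.1135] [-0.05  0.03  0.08]
top eye 576 x [-0.0512 -0.0256 -0.0008] y [-0.0145 -0.0001  0.0144] z [0.2128 0.2214 0.2277] line [  1.       0.0048 -25.9161  -0.0934]
 bar 136 [   0.9304   -0.0067    0.3665 -115.0633    0.7143  171.1789]
scene eye 251 x [-0.0501 -0.0246 -0.0014] y [-0.0159 -0.0027  0.0143] z [0.213  0.223  0.2298] line [  0.9989  -0.0462 -23.3752  -3.1287]
 bar 132 [   0.8733   -0.0093    0.4871 -115.9483   -3.2425  168.2881]
bottle 771 [ 0.6709 -0.0947  0.0584]
bottle 770 [ 0.6712 -0.0951  0.059 ]
film 734 [ 0.6138 -0.1267  0.0506]
film 731 [ 0.6138 -0.1264  0.0505]
beaker 730 [0.5938 0.1875 0.0506]
beaker 515 [0.597  0.2122 0.0576]
bar fit 283 [ 9.9913770e-01  2.1816446e-02  3.5326358e-02 -8.4549339e+01
 -2.9583983e+00  1.7055469e+02]
```

View pics/zg.png

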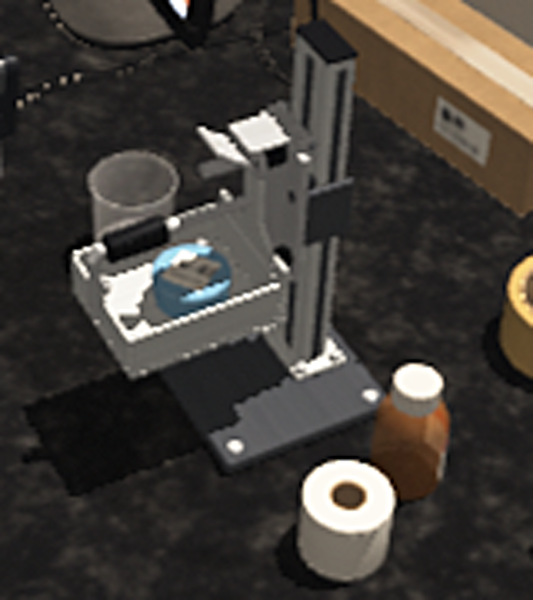

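The final picture shows the caddy hanging level, with the flap down at (222,148) and the hand clear. The bottle and film have not moved, and the beaker at (133,195) is where it was, now partly hidden by the caddy.

```bash
python3 -c "
from h import *
print(ticket.hand_in())"
```

```text
the job is handed in; nothing more can be done
None
```

The caddy is hanging by its eye on the peg with the flap shut behind it, and I handed the job in at about 20 s. No verdict was reported.

- **Insertion:** I fed the eye under the flap and pushed it home against the collar, with a peak force of about 15 N. I then let it down until the peg took the weight.
- **Tug:** Pulling back, the eye slid about 7–8 mm and stopped dead against the flap at about 9 N, which I held for about half a second. I then pushed it home again, released it and withdrew the hand.
- **Hanging check:** The flap roof is at its original height, about 0.222 m. The caddy is tilted about 2° and lies along the peg within 1–2°. The wrist force is near zero and the hand is clear.
- **Bystanders:** The bottle and film roll are within 1 mm of where they started. The beaker's depth median shifted by about 25 mm. I put this down to the caddy now partly hiding it, since in the picture it sits at the same spot and nothing came near it.
- **Peg height:** Sight gave an axis height of about 0.206 m and the touch-down suggested about 0.2035 m. The caddy may have slipped slightly in the grip, and this did not affect the result.

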